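Return the calibration weights to their storage block

TASK

The balance check is finished: put the four steel calibration weights back in the wooden storage block in order of size, each standing upright and fully down in the bore made for it, the 500 g in the largest bore through to the 50 g in the smallest. Set each one down rather than dropping it, do not tip any over, and leave the two sample vials standing where they are.

Things in the scene. Friction and masses are not known exactly. Their poses are not given: they have to be found in the camera images.
- weight_500: The biggest of four plain stainless steel calibration weights (500 g), standing on the bench: a round cylinder of 44 mm diameter up to 41 mm above its foot, then a narrow neck and a round knob of 30.8 mm diameter; 55 mm high in all, foot chamfered 2 mm. Origin at the centre of its foot, z up its axis. Can be gripped across its diameter from any side.
- weight_200: The second biggest of four plain stainless steel calibration weights (200 g), standing on the bench: a round cylinder of 34 mm diameter up to 30 mm above its foot, then a narrow neck and a round knob of 23.8 mm diameter; 41 mm high in all, foot chamfered 2 mm. Origin at the centre of its foot, z up its axis. Can be gripped across its diameter from any side.
- weight_100: The second smallest of four plain stainless steel calibration weights (100 g), standing on the bench: a round cylinder of 26 mm diameter up to 25 mm above its foot, then a narrow neck and a round knob of 18.2 mm diameter; 34 mm high in all, foot chamfered 2 mm. Origin at the centre of its foot, z up its axis. Can be gripped across its diameter from any side.
- weight_50: The smallest of four plain stainless steel calibration weights (50 g), standing on the bench: a round cylinder of 19 mm diameter up to 22.5 mm above its foot, then a narrow neck and a round knob of 13.3 mm diameter; 30 mm high in all, foot chamfered 2 mm. Origin at the centre of its foot, z up its axis. Can be gripped across its diameter from any side.
- seat_500: Grey felt pad in the bore for the 500 g weight in the pale wooden storage block, at one end of the row. Bore 50 mm across, 8 mm deep, its mouth countersunk 3 mm. Origin at the centre of the bore's floor (where the seated weight's foot lies), 16 mm above the bench; z up, y along the row towards the 500 g end. Block fixed, 70 x 206 mm, its top 24 mm above the bench.
- seat_200: Grey felt pad in the bore for the 200 g weight in the pale wooden storage block, next to the 500 g bore, 57 mm from it. Bore 40 mm across, 8 mm deep, its mouth countersunk 3 mm. Origin at the centre of the bore's floor (where the seated weight's foot lies), 16 mm above the bench; z up, y along the row towards the 500 g end. The block may lie in any direction.
- seat_100: Grey felt pad in the bore for the 100 g weight in the pale wooden storage block, third in the row, 50 mm from the 200 g bore. Bore 32 mm across, 8 mm deep, its mouth countersunk 3 mm. Origin at the centre of the bore's floor (where the seated weight's foot lies), 16 mm above the bench; z up, y along the row towards the 500 g end. 
- seat_50: Grey felt pad in the bore for the 50 g weight in the pale wooden storage block, at the other end of the row, 44 mm from the 100 g bore. Bore 25 mm across, 8 mm deep, its mouth countersunk 3 mm. Origin at the centre of the bore's floor (where the seated weight's foot lies), 16 mm above the bench; z up, y along the row towards the 500 g end. Plinth under the block 80 x 216 x 10 mm.
- vial_a: Small clear sample vial with a white screw cap and a yellow label, 27 mm diameter, 52 mm high, standing among the weights. Origin at the centre of its foot, z up. To be left where it stands, close to the front of the beige bench thermostat: a fixed cabinet 200 to 300 mm tall, its nearest corner 0.53 m from the robot axis and 25 degrees to its right, between the two groups of weights.
- vial_b: Small clear sample vial with a white screw cap and a green label, 27 mm diameter, 52 mm high, standing among the weights. Origin at the centre of its foot, z up. To be left where it stands, close to the front of the beige bench thermostat: a fixed cabinet 200 to 300 mm tall, its nearest corner 0.53 m from the robot axis and 25 degrees to its right, between the two groups of weights.
Things that resemble listed ones, but are neither listed nor needed, are in the scene too. Leave any blue look-alike of the vial_b alone.

How it is judged:
By the outcome, as a careful person would: the job done as asked, in the order asked, and still so for the second after the job is handed in, with the robot touching nothing.
It also fails if it takes over 141 s, if anything falls off the work surface, if the arm or the gripper's body presses on something with over 40 N, if the wrist force passes 120 N, or if a joint passes its speed limit or range.

ROBOT

A 7-joint arm with a two-finger parallel gripper is mounted at the origin on a cart in front of the work surface, level with it; the furniture and walls round the work are solid. World frame = base frame: x ahead of the robot, y to its left, z up, the work surface at z = 0. Lengths are in m, angles in rad, forces in N, time in s.
With the tool pointing down it reaches from about 0.4 to 0.75 m from the base axis. Payload 19.5 kg.
Tool frame: the origin (TCP) lies on the centre line of the jaws, within the pads' length; the fingertips stand r.nose_length ahead of it and the grasp point (between the pads) lies 5 mm behind it (r.nose_length is the distance from the TCP to the fingertips, in m); z points along the fingers, y is the line along which they close (so a half turn about z gives the same grasp; the last joint's range is limited). The gripper opens to 85 mm and grips with 20 to 120 N. Pads are 22 mm wide; open, the fingers measure 114 mm over their backs; the gripper's body (76 mm by 85 mm) begins 54 mm behind the grasp point. The pads swing forward as they close: fully open they stand 13 mm farther back than shut.
Start: joints at [1.268, 0.707, -0.028, 1.485, 0.022, 0.951, -0.075], TCP at [0.148, -0.556, 0.245] pointing down, gripper open.
Joint ranges: [-2.71, 2.71], [-0.32, 2.16], [-1.57, 1.52], [0, 2.45], [-1.46, 4.6], [0, 2.02], [-2.83, 2.83]. Speed limits (rad/s): [1.89, 1.89, 2.57, 2.57, 3.01, 3.01, 3.01].

INTERFACE

Orientations are given as [roll, pitch, yaw] about the fixed x, y, z axes, in that order (R = Rz(yaw) Ry(pitch) Rx(roll)).
In Python, from workcell import r, kinematics, read_state, imaging, workorder gives the robot as it stands. Calls block until the motion is done:
- r.movep(position, orientation): joint-space move of the TCP to a pose.
- r.movel(position, ori=None, speed=0.15, contact_N=None): straight line of the TCP; ori=None keeps the orientation; speed is the mean speed in m/s. With contact_N (N) it stops when the force on the tool has changed by that much, and returns True; else False.
- r.move_j(angles): joint-space move.
- r.set_gripper(opening, force=None): finger opening in m; force is the grip in N (None keeps the last); returns when the fingers have stopped.
- r.sleep(seconds).
- kinematics.inverse_kinematics(position, orientation): joint angles nearest the present ones, or None.
- read_state(): the state.
- imaging.snapshot(name): name is "scene" or "top"; returns a dict with "image" (400x640x3 uint8, blue, green, red), "depth" (400x640 float32, m along the optical axis (not along the pixel's ray), 0 where there is no reading), "fx", "fy", "cx", "cy" (pixels), "extrinsics" (4x4, takes a point from world to camera coordinates). Camera axes: x right, y down, z forward; pixel columns grow to the right and rows downward; lengths in m; the calibration is good to about 2 mm. A picture is of the moment at which its call begins.
A pose or a line that the arm cannot do raises r.MotionError and nothing moves.
- workorder.finish_job(): hands the job in; it is judged then, once.
The state is a dict: "clock": time; "q": joint angles; "dq": joint speeds; "tau": joint torques, N m; "tool_pos": TCP position; "eef_rot": TCP orientation; "ft_force": force on the tool from outside, world axes, zero at the start; "wrist_torque": the same for the moment, N m; "gripper_width": finger opening in m; "gripper_force": force on a finger pad.
Only numpy, scipy, OpenCV 4.12 (cv2) and the standard library are available. Lean on these libraries where they do the work, as an engineer would, in place of code of your own. Each camera call takes 0.05 s, during which the arm holds its last target. There are 200 camera calls.

## Working session

There is one attempt and no reset: what is moved stays moved. The work goes in short steps, each a Python script; the robot and the scene stay as the last script left them, time stands still between calls to the robot, and variables do not carry over. Pictures are saved under pics/ and viewed, at most 14 in all, crops included, and the job is handed in when it is done.

```bash
ls; mkdir -p pics
python3 - <<'E'
from workcell import r, kinematics, read_state, imaging, workorder
import cv2,numpy as np
print(r.nose_length, read_state())
for n in("scene","top"):
    s=imaging.snapshot(n); cv2.imwrite(f"pics/{n}0.png",s["image"]); np.savez(f"{n}0.npz",**s)
    E=s["extrinsics"]; print(n,s["fx"],s["fy"],s["cx"],s["cy"],(-E[:3,:3].T@E[:3,3]).round(3),E[2,:3].round(2),E[0,:3].round(2))
E
```

```text
pics
0.014 {'clock': 0.0, 'q': array([ 1.26832058,  0.707077  , -0.02761736,  1.4849541 ,  0.02199899,
        0.95088645, -0.07549186]), 'dq': array([-1.62512088e-04,  9.42725689e-04,  1.88670482e-03,  1.45146513e-03,
        1.96087336e-04,  8.63174893e-05, -5.93943249e-04]), 'tau': array([ 2.87670409e-04, -8.83216882e+01,  1.23463254e+00, -2.36163515e+01,
        1.68871006e-02,  6.58177858e-03,  1.60850703e-05]), 'tool_pos': array([ 0.14819576, -0.55534266,  0.24485295]), 'eef_rot': array([-3.14057058e+00,  2.99530688e-05,  2.60782892e-01]), 'ft_force': array([-0.55042158,  0.27748204,  0.1972974 ]), 'wrist_torque': array([-0.05211191, -0.04257602, -0.02721875]), 'gripper_force': 0.0, 'gripper_width': 0.08541841407701964}
scene 391.2791896803366 391.2791896803366 318.33510226626214 199.51141384895075 [-0.384 -0.509  0.658] [ 0.75  0.42 -0.51] [ 0.5  -0.87  0.02]
top 406.01549918162664 406.01549918162664 317.0092626005258 202.1566594276047 [ 0.232 -0.022  1.303] [ 0.19  0.01 -0.98] [-0.03 -1.   -0.01]
```

View pics/scene0.png

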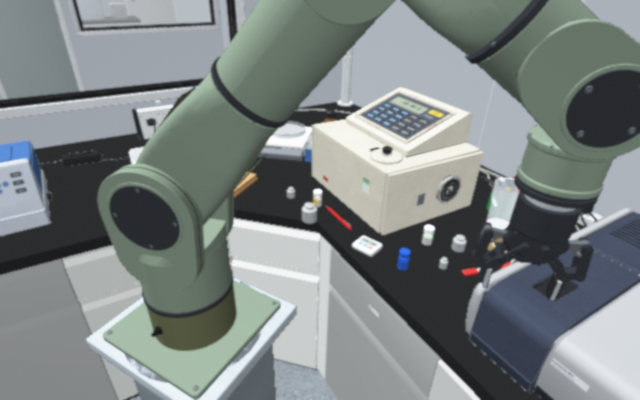

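View pics/top0.png

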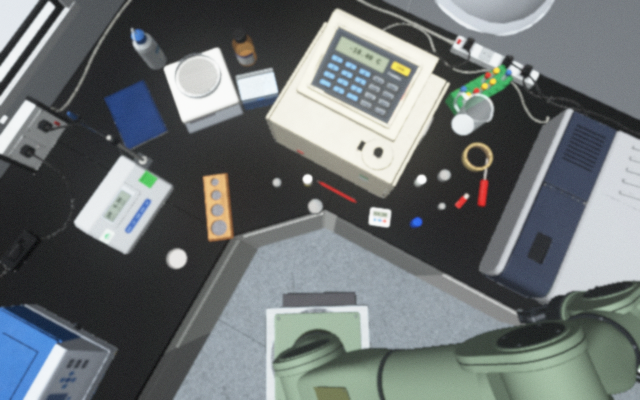

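The scene view shows the block partly hidden behind the arm. The top view shows the block at about (217,207), weights near (277,182), (316,206), (445,175) and (441,206), vials at (307,180) and (420,180), and the blue look-alike at (417,222).

```bash
cat > h.py <<'E'
import numpy as np,cv2
def ray(s,u,v,z):
    E=s["extrinsics"];R=E[:3,:3];c=-R.T@E[:3,3]
    d=R.T@np.array([(u-s["cx"])/s["fx"],(v-s["cy"])/s["fy"],1.])
    return c+d*(z-c[2])/d[2]
def cloud(s):
    E=s["extrinsics"];D=s["depth"];v,u=np.mgrid[:400,:640]
    P=np.stack([(u-s["cx"])/s["fx"]*D,(v-s["cy"])/s["fy"]*D,D],-1)
    return (P-E[:3,3])@E[:3,:3]
def proj(s,p):
    q=s["extrinsics"]@np.r_[p,1]; return s["fx"]*q[0]/q[2]+s["cx"],s["fy"]*q[1]/q[2]+s["cy"]
E
python3 - <<'E'
from h import *
for n in("top","scene"):
    s=dict(np.load(n+"0.npz"));W=cloud(s)
    print(n,"bench z",np.median(W[...,2][(abs(W[...,2])<.03)]))
    m=((W[...,2]>.012)&(W[...,2]<.09)&(s["depth"]>0)&(np.hypot(W[...,0],W[...,1])<.85)).astype(np.uint8)
    k,l,st,c=cv2.connectedComponentsWithStats(m)
    for i in range(1,k):
        if 8<st[i,4]<2500:
            w=W[l==i]; print(st[i],c[i].round(1),"med",np.median(w,0).round(3),"zmax",np.percentile(w[:,2],95).round(3),"xyctr",((w.min(0)+w.max(0))/2).round(3))
s=dict(np.load("top0.npz"));cv2.imwrite("pics/topc.png",cv2.resize(s["image"][160:250,190:460],None,fx=2.96,fy=2.96,interpolation=cv2.INTER_CUBIC))
s=dict(np.load("scene0.npz"));cv2.imwrite("pics/scenec.png",cv2.resize(s["image"][165:290,220:500],None,fx=2.8,fy=2.8,interpolation=cv2.INTER_CUBIC))
E
```

```text
top bench z 0.00035187942518449556
[241  88  38  21 503] [259.8  97.9] med [0.819 0.167 0.067] zmax 0.084 xyctr [0.822 0.166 0.05 ]
[187 101  57  33 874] [215.5 116.6] med [0.768 0.316 0.038] zmax 0.058 xyctr [0.766 0.321 0.039]
[457 123  13  12  66] [463.1 127.7] med [ 0.695 -0.486  0.067] zmax 0.088 xyctr [ 0.696 -0.486  0.052]
[272 132 118  66 753] [329.8 166.5] med [ 0.581 -0.055  0.055] zmax 0.087 xyctr [ 0.588 -0.057  0.051]
[463 143  30  28 225] [476.9 158.8] med [ 0.598 -0.531  0.023] zmax 0.028 xyctr [ 0.61  -0.54   0.022]
[132 153  15  11  64] [139.4 157.9] med [0.63  0.559 0.043] zmax 0.085 xyctr [0.632 0.562 0.051]
[439 170  12  12 107] [444.5 175.4] med [ 0.546 -0.422  0.034] zmax 0.042 xyctr [ 0.549 -0.426  0.028]
[ 204  174   29   67 1424] [217.6 207. ] med [0.467 0.31  0.022] zmax 0.027 xyctr [0.469 0.31  0.022]
[304 175   9  11  79] [307.9 180.3] med [0.54  0.016 0.05 ] zmax 0.055 xyctr [0.543 0.017 0.037]
[480 175  65 130 988] [504.1 235.3] med [ 0.351 -0.578  0.06 ] zmax 0.087 xyctr [ 0.336 -0.589  0.053]
[415 176  12  11  89] [420.5 180.8] med [ 0.529 -0.341  0.04
[... 5212 characters left out ...]
] [201.4 365.5] med [-0.081 -0.096  0.013] zmax 0.014 xyctr [-0.081 -0.097  0.013]
[179 365   7   9  19] [181.9 369.4] med [-0.104 -0.072  0.013] zmax 0.013 xyctr [-0.105 -0.07   0.013]
[157 368   8   6  13] [160.4 370.8] med [-0.128 -0.039  0.013] zmax 0.014 xyctr [-0.127 -0.043  0.013]
[182 377  13   9  28] [187.1 380.6] med [-0.115 -0.097  0.012] zmax 0.014 xyctr [-0.118 -0.096  0.013]
[205 376   6   6  11] [207.7 378.4] med [-0.095 -0.126  0.013] zmax 0.014 xyctr [-0.094 -0.125  0.013]
[174 379   5   6  11] [175.8 381.1] med [-0.128 -0.08   0.013] zmax 0.014 xyctr [-0.127 -0.081  0.014]
[184 384  16   8  35] [192.  387.3] med [-0.122 -0.114  0.013] zmax 0.014 xyctr [-0.121 -0.114  0.013]
```

View pics/topc.png

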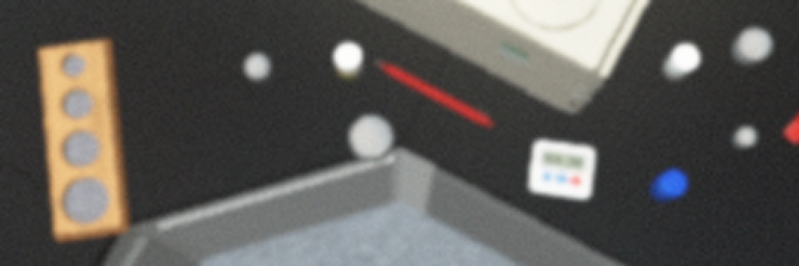

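View pics/scenec.png

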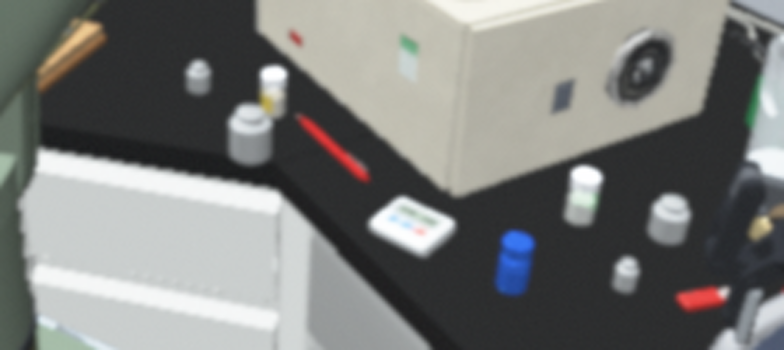

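The top crop shows the block with its bores growing towards the bottom: 50 g at (73,65) and 500 g at (84,199). The 100 g is at (257,66), the 500 g at (370,137) beside the bench edge, the 200 g at (753,44) and the 50 g at (745,136). The scene crop confirms all four are standing and shows the yellow and green vials and the blue decoy at (515,262).

```bash
cat >> h.py <<'E'
def weights(s,guess,lo=95,hgt=None):
    """centroid of the bright blob nearest each guess (xy), cast on mid height"""
    g=cv2.cvtColor(s["image"],cv2.COLOR_BGR2GRAY); out={}
    k,l,st,c=cv2.connectedComponentsWithStats((g>lo).astype(np.uint8))
    for n,(x,y,h) in guess.items():
        u,v=proj(s,[x,y,h*.47]); i=1+np.argmin(np.hypot(*(c[1:]-[u,v]).T))
        out[n]=(ray(s,*c[i],h*.47).round(4),st[i])
    return out
def block(s):
    b=s["image"].astype(int); P=ray
    hsv=cv2.cvtColor(s["image"],cv2.COLOR_BGR2HSV)
    m=cv2.inRange(hsv,(8,70,110),(28,255,255)); m[:165]=0;m[250:]=0;m[:,:195]=0;m[:,245:]=0
    cs,hi=cv2.findContours(m,cv2.RETR_CCOMP,cv2.CHAIN_APPROX_NONE)
    holes=[cv2.moments(c) for c,h in zip(cs,hi[0]) if h[3]>=0 and cv2.contourArea(c)>15]
    rect=cv2.minAreaRect(np.vstack([c for c,h in zip(cs,hi[0]) if h[3]<0 and cv2.contourArea(c)>30]))
    return [(ray(s,q["m10"]/q["m00"],q["m01"]/q["m00"],.0185),q["m00"]) for q in holes],[ray(s,*p,.024) for p in cv2.boxPoints(rect)]
G=dict(w500=(.456,-.005,.055),w200=(.548,-.425,.041),w100=(.542,.116,.034),w50=(.45,-.409,.03))
def seats(H):
    """fit line with known spacings to hole centroids ordered 50..500"""
    t=np.array([0,44,94,151])/1e3; H=np.array(H)[:,:2]; c=H.mean(0); d=(t-t.mean())@(H-c); d/=np.hypot(*d)
    S=c+np.outer(t-t.mean(),d); return S,d,H-S
E
python3 - <<'E'
from h import *
for n in("top","scene"):
    s=dict(np.load(n+"0.npz"))
    for lo in (80,110):
        print(n,lo); [print(k,v) for k,v in weights(s,G,lo).items()]
s=dict(np.load("top0.npz"))
h,b=block(s)
for q in h: print(q)
print(np.round(b,4), np.mean(b,0))
h=sorted(h,key=lambda q:q[1])
if len(h)==4:
    S,d,res=seats([q[0] for q in h]);print(S,d,res.round(4))
E
```

```text
top 80
w500 (array([ 0.5058, -0.0758,  0.0258]), array([318, 181,  37,  21, 115], dtype=int32))
w200 (array([ 0.5518, -0.424 ,  0.0193]), array([437, 169,  14,  13, 143], dtype=int32))
w100 (array([0.5452, 0.1197, 0.016 ]), array([272, 177,  10,  11,  81], dtype=int32))
w50 (array([ 0.4517, -0.4097,  0.0141]), array([438, 202,   8,   8,  53], dtype=int32))
top 110
w500 (array([0.5491, 0.0193, 0.0258]), array([302, 174,  11,  12, 101], dtype=int32))
w200 (array([ 0.5524, -0.4254,  0.0193]), array([438, 169,  13,  12, 116], dtype=int32))
w100 (array([0.5451, 0.1196, 0.016 ]), array([273, 178,   8,   9,  60], dtype=int32))
w50 (array([ 0.4512, -0.4094,  0.0141]), array([438, 203,   8,   7,  40], dtype=int32))
scene 80
w500 (array([0.4926, 0.0051, 0.0259]), array([301, 188,  22,  36, 503], dtype=int32))
w200 (array([ 0.551 , -0.4243,  0.0193]), array([451, 234,  16,  19, 245], dtype=int32))
w100 (array([0.5461, 0.1195, 0.016 ]), array([286, 186,  10,  13, 106], dtype=int32))
w50 (array([ 0.4527, -0.4087,  0.0141]), array([438, 256,  11,  14, 117], dtype=int32))
scene 110
w500 (array([0.4
[... 178 characters left out ...]
, 0.1213, 0.016 ]), array([286, 186,   9,  12,  81], dtype=int32))
w50 (array([ 0.4534, -0.4088,  0.0141]), array([439, 257,   9,  12,  87], dtype=int32))
(array([0.40145101, 0.3046816 , 0.0185    ]), 207.5)
(array([0.45826269, 0.3107901 , 0.0185    ]), 134.5)
(array([0.50725118, 0.31598476, 0.0185    ]), 81.0)
(array([0.55123543, 0.32075541, 0.0185    ]), 51.5)
[[0.5741 0.3642 0.024 ]
 [0.58   0.2808 0.024 ]
 [0.3631 0.2569 0.024 ]
 [0.3574 0.3378 0.024 ]] [0.46865574 0.30992637 0.024     ]
[[0.55138864 0.32075254]
 [0.5076392  0.31606353]
 [0.45792393 0.3107351 ]
 [0.40124853 0.3046607 ]] [-0.99430536 -0.10656851] [[-0.0002  0.    ]
 [-0.0004 -0.0001]
 [ 0.0003  0.0001]
 [ 0.0002  0.    ]]
```

```bash
cat >> h.py <<'E'
SEAT=dict(w50=(.5514,.3208),w100=(.5076,.3161),w200=(.4579,.3107),w500=(.4012,.3047))
HT=dict(w50=.024,w100=.025,w200=.028,w500=.030); DIA=dict(w50=.019,w100=.026,w200=.034,w500=.044)
D=[np.pi,0,.107]
def polar(a,R=.42,z=.36): return [R*np.cos(a),R*np.sin(a),z]
def grasp(r,rs,n,xy):
    r.set_gripper(DIA[n]+.026)
    r.movep([*xy,.15],D); r.movel([*xy,HT[n]+.03],speed=.15); r.movel([*xy,HT[n]],speed=.05)
    r.set_gripper(DIA[n]-.004,40); st=rs(); print(n,"width",st["gripper_width"],"F",st["gripper_force"],"t",st["clock"])
    r.movel([*xy,HT[n]+.02],speed=.06)
def place(r,rs,n,xy):
    r.movep([*xy,.16],D); z=.016+HT[n]; r.movel([*xy,z+.016],speed=.12)
    hit=r.movel([*xy,z-.002],speed=.02,contact_N=5); st=rs(); print("set",hit,"z err",st["tool_pos"][2]-z,st["ft_force"].round(1))
    return hit
E
python3 - <<'E'
from h import *
from workcell import kinematics as K
s=dict(np.load("top0.npz"))
print("500",ray(s,315.5,206.8,.031),"200 same way",ray(s,444.5,175.4,.025),"100",ray(s,277.1,182.5,.022))
s2=dict(np.load("scene0.npz"))
g=(cv2.cvtColor(s2["image"],cv2.COLOR_BGR2GRAY)>90).astype(np.uint8)
W=cloud(s2); m=g.copy(); m[:]=0; m[195:230,296:325]=g[195:230,296:325]; m[W[...,0]>.51]=0
k,l,st,c=cv2.connectedComponentsWithStats(m); i=1+st[1:,4].argmax(); print(st[i],c[i],ray(s2,*c[i],.47*.055),proj(s2,[.458,-.004,0]))
for p in [polar(-1.31,.43),polar(-.65,.43),polar(-.35,.43),polar(0,.43),(.456,-.005,.15),(.456,-.005,.03)]+[(*v,z) for v in SEAT.values() for z in(.04,.16)]+[(.552,-.4245,z) for z in(.026,.15)]+[(.4525,-.409,.024),(.546,.12,.025)]:
    q=K.inverse_kinematics(p,D); print(np.round(p,2),None if q is None else np.round(q,2))
E
```

```text
500 [ 0.45674211 -0.00561279  0.031     ] 200 same way [ 0.54868618 -0.42457832  0.025     ] 100 [0.54193593 0.11697173 0.022     ]
[301 202  16  22 286] [308.86013986 212.83916084] [ 0.45751952 -0.00554237  0.02585   ] (np.float64(308.4421096737923), np.float64(219.8304345720457))
[ 0.11 -0.42  0.36] [ 1.22  0.35  0.02  1.75 -0.01  1.04 -0.22]
[ 0.34 -0.26  0.36] [ 0.56  0.35  0.02  1.75 -0.01  1.04 -0.88]
[ 0.4  -0.15  0.36] [ 0.25  0.35  0.04  1.75 -0.01  1.04 -1.17]
[0.43 0.   0.36] [-0.03  0.35 -0.07  1.75  0.03  1.04 -1.57]
[ 0.46 -0.    0.15] [-0.15  0.71  0.17  2.02 -0.27  0.43 -1.25]
[ 0.46 -0.    0.03] [-0.08  0.96  0.04  2.08 -0.32  0.11 -1.2 ]
[0.55 0.32 0.04] [-0.82  1.15  0.58  1.41 -0.77  0.81 -1.44]
[0.55 0.32 0.16] [-0.78  0.96  0.48  1.34 -0.48  0.96 -1.66]
[0.51 0.32 0.04] [-0.87  1.11  0.57  1.57 -0.83  0.71 -1.37]
[0.51 0.32 0.16] [-0.87  0.92  0.57  1.51 -0.59  0.89 -1.56]
[0.46 0.31 0.04] [-1.09  1.24  1.    1.75 -1.29  0.97 -0.99]
[0.46 0.31 0.16] [-0.96  0.88  0.64  1.68 -0.68  0.81 -1.48]
[0.4  0.3  0.04] [-0.94  1.01  0.43  1.92 -0.98  0.44 -1.23]
[0.4  0.3  0.16] [-1.06  0.84  0.69  1.86 -0.78  0.74 -1.39]
[ 0.55 -0.42  0.03] [ 0.6   1.17  0.03  1.13 -0.04  0.84 -0.83]
[ 0.55 -0.42  0.15] [ 0.59  1.02  0.06  1.07 -0.06  1.06 -0.82]
[ 0.45 -0.41  0.02] [ 0.67  1.07  0.02  1.52 -0.04  0.56 -0.75]
[0.55 0.12 0.02] [-0.38  1.03  0.2   1.72 -0.43  0.43 -1.34]
```

Run:
```python
from h import *
from workcell import r, kinematics, read_state, imaging, workorder
r.movep(polar(-1.31,.43),D)
r.movep(polar(-.35,.43),D)
grasp(r,read_state,"w500",(.4572,-.0055))
r.movel([.4572,-.0055,.16],speed=.15)
for n in("top","scene"):
    s=imaging.snapshot(n); np.savez(n+"1.npz",**s)
    if n=="scene": cv2.imwrite("pics/s1.png",s["image"])
st=read_state();print(st["clock"],st["tool_pos"],st["gripper_width"])
```

```text
w500 width 0.042657140578894394 F 39.37030680477619 t 5.525
6.9917 [ 0.45682692 -0.00548747  0.15917299] 0.04259231624826888
```

View pics/s1.png

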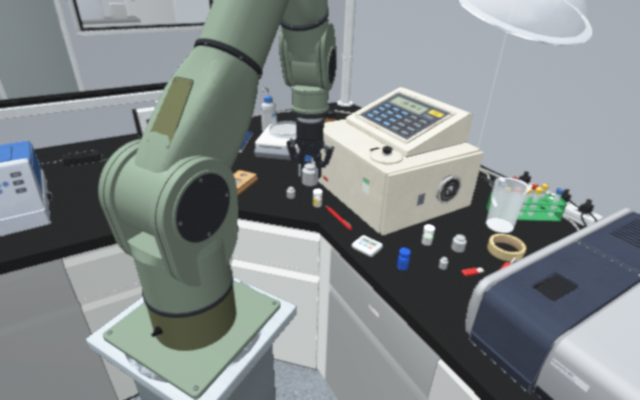

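The 500 g weight is held upright at about (311,175), and both vials are standing at (317,197) and (428,233). Next I place it.

Run:
```python
from h import *
from workcell import r, kinematics, read_state, imaging, workorder
place(r,read_state,"w500",SEAT["w500"])
st=read_state();print(st["clock"],st["tool_pos"],st["gripper_width"])
```

```text
set True z err 0.0005069378306221325 [-1.3 -0.7 10.3]
9.8917 [0.40111602 0.30464028 0.04650694] 0.042691079932323676
```

```bash
cat >> h.py <<'E'
def release(r,rs,n,xy):
    r.set_gripper(DIA[n]+.006); r.set_gripper(DIA[n]+.024); r.movel([*xy,.16],speed=.12)
E
python3 - <<'E'
from h import *
from workcell import r, kinematics, read_state, imaging, workorder
release(r,read_state,"w500",SEAT["w500"])
r.movep([.5455,.1195,.15+.1],D)
r.movep(polar(-.1,.42),D)
s=imaging.snapshot("top"); np.savez("top2.npz",**s)
W=cloud(s);m=(np.hypot(W[...,0]-.4012,W[...,1]-.3047)<.035)&(W[...,2]>.045)
print("z95",np.percentile(W[m][:,2],95),"xy",np.median(W[m],0))
[print(k,v) for k,v in weights(s,G,95).items()]
a=cv2.resize(s["image"][160:250,190:460],None,fx=2.96,fy=2.96,interpolation=cv2.INTER_CUBIC)
s2=imaging.snapshot("scene");b=cv2.resize(s2["image"][140:240,200:470],None,fx=2.96,fy=2.96,interpolation=cv2.INTER_CUBIC)
cv2.imwrite("pics/c2.png",np.vstack([a,b]));print(read_state()["clock"])
E
```

```text
z95 0.07339329616470913 xy [0.39943981 0.29991911 0.06119968]
w500 (array([0.5426, 0.1192, 0.0258]), array([272, 178,   9,   9,  68], dtype=int32))
w200 (array([ 0.5524, -0.4249,  0.0193]), array([438, 169,  13,  12, 127], dtype=int32))
w100 (array([0.5449, 0.1203, 0.016 ]), array([272, 178,   9,   9,  68], dtype=int32))
w50 (array([ 0.4511, -0.4099,  0.0141]), array([438, 203,   8,   7,  46], dtype=int32))
13.5667
```

View pics/c2.png

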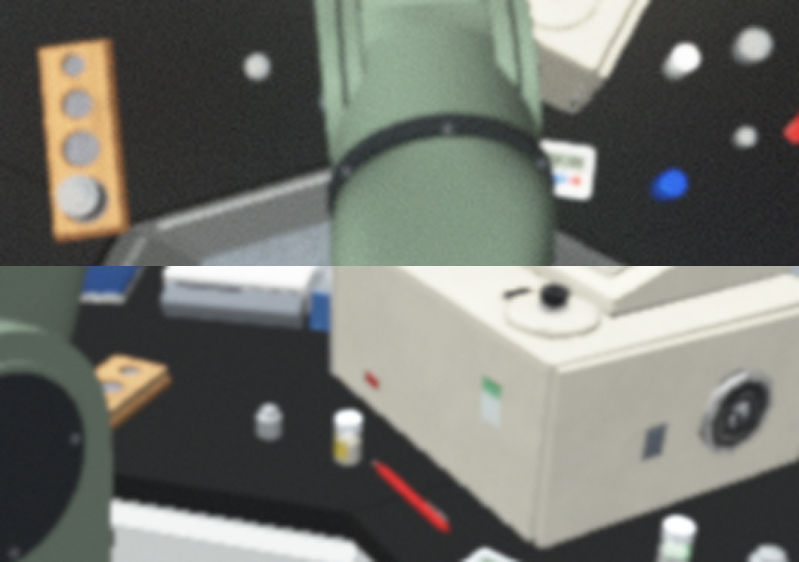

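The 500 g is seated in the large bore at crop (81,198), top 73 mm by depth against 71 mm expected. Vials and the other weights are unmoved. Next the 200 g.

Run:
```python
from h import *
from workcell import r, kinematics, read_state, imaging, workorder
n="w200";xy=(.552,-.4245)
r.movep(polar(-.65,.43),D)
grasp(r,read_state,n,xy)
r.movel([*xy,.16],speed=.15)
r.movep(polar(-.65,.43),D); r.movep(polar(.3,.43),D)
print(read_state()["gripper_width"])
if place(r,read_state,n,SEAT[n]): print("placed",read_state()["tool_pos"],read_state()["gripper_width"])
print(read_state()["clock"])
```

```text
w200 width 0.032009656539472235 F 39.873190275393426 t 17.8917
0.03233231067205842
set True z err 0.0004852929116007376 [-1.2 -1.1  9.1]
placed [0.45779802 0.31068187 0.04448529] 0.03216175516400471
24.775
```

Run:
```python
from h import *
from workcell import r, kinematics, read_state, imaging, workorder
release(r,read_state,"w200",SEAT["w200"])
n="w100";xy=(.5455,.1198)
grasp(r,read_state,n,xy)
r.movel([*xy,.16],speed=.15)
print(place(r,read_state,n,SEAT[n]),read_state()["gripper_width"],read_state()["clock"])
```

```text
w100 width 0.023687329343077698 F 38.91286895144731 t 29.4417
set True z err 0.00046053023588982916 [-1.4 -0.1  8.2]
True 0.023532868200482737 33.4
```

```bash
sed -i 's/DIA\[n\]-.004,40/DIA[n]-.012,40/' h.py
python3 - <<'E'
from h import *
from workcell import r, kinematics, read_state, imaging, workorder
release(r,read_state,"w100",SEAT["w100"])
r.movep(polar(.3,.43),D); r.movep(polar(-.65,.43),D)
s=imaging.snapshot("top");a=cv2.resize(s["image"][160:250,190:460],None,fx=2.96,fy=2.96,interpolation=cv2.INTER_CUBIC)
s2=imaging.snapshot("scene");b=cv2.resize(s2["image"][140:240,200:470],None,fx=2.96,fy=2.96,interpolation=cv2.INTER_CUBIC)
cv2.imwrite("pics/c3.png",np.vstack([a,b]));print(read_state()["clock"])
W=cloud(s)
for n,p in SEAT.items():
    m=np.hypot(W[...,0]-p[0],W[...,1]-p[1])<.012; print(n,np.percentile(W[m][:,2],90))
E
```

```text
37.7917
w50 0.02095441779596106
w100 0.05023805974853721
w200 0.059127651806432535
w500 0.07287868653765253
```

View pics/c3.png

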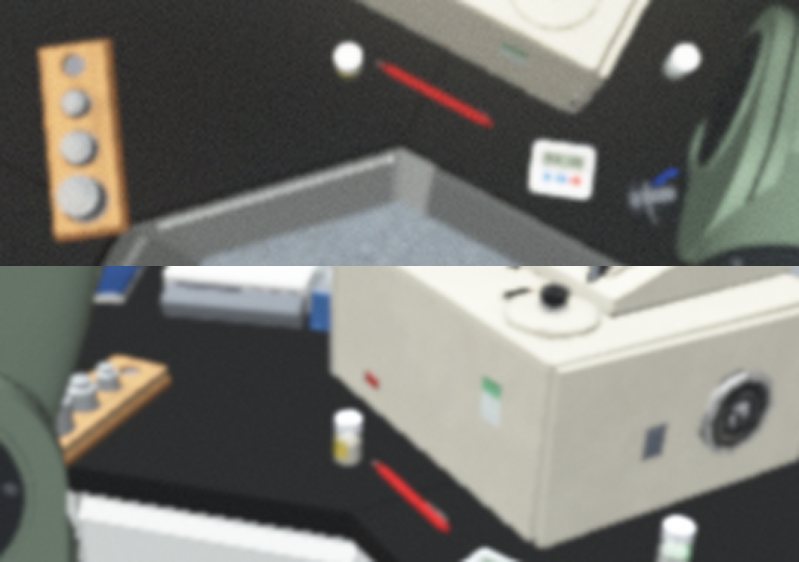

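Three weights stand in their bores (crop x≈80, y 102/147/198), at the expected heights to within 2 mm. Both vials are unmoved at (348,57) and (685,58). The 50 g is last.

Run:
```python
from h import *
from workcell import r, kinematics, read_state, imaging, workorder
n="w50";xy=(.4522,-.4092)
grasp(r,read_state,n,xy)
r.movel([*xy,.16],speed=.15)
r.movep(polar(-.65,.43),D); r.movep(polar(.3,.43),D)
print(read_state()["gripper_width"])
print(place(r,read_state,n,SEAT[n]),read_state()["gripper_width"],read_state()["clock"])
```

```text
w50 width 0.017096805451412067 F 39.08011475337844 t 41.0083
0.016707066557225737
set True z err 0.00038857485512220485 [-0.5 -0.4  7.6]
True 0.017130598291123185 47.875
```

Run:
```python
from h import *
from workcell import r, kinematics, read_state, imaging, workorder
release(r,read_state,"w50",SEAT["w50"])
r.movep(polar(.3,.43),D); r.movep(polar(-.65,.43),D); r.sleep(.5)
s=imaging.snapshot("top");a=cv2.resize(s["image"][160:250,190:460],None,fx=2.96,fy=2.96,interpolation=cv2.INTER_CUBIC)
s2=imaging.snapshot("scene");b=cv2.resize(s2["image"][140:240,200:470],None,fx=2.96,fy=2.96,interpolation=cv2.INTER_CUBIC)
cv2.imwrite("pics/c4.png",np.vstack([a,b]));print(read_state()["clock"])
W=cloud(s)
for n,p in SEAT.items():
    m=np.hypot(W[...,0]-p[0],W[...,1]-p[1])<.012; print(n,np.percentile(W[m][:,2],90))
```

```text
52.8417
w50 0.04450365692563126
w100 0.05250898692441966
w200 0.0588922040808095
w500 0.07270170995342393
```

View pics/c4.png

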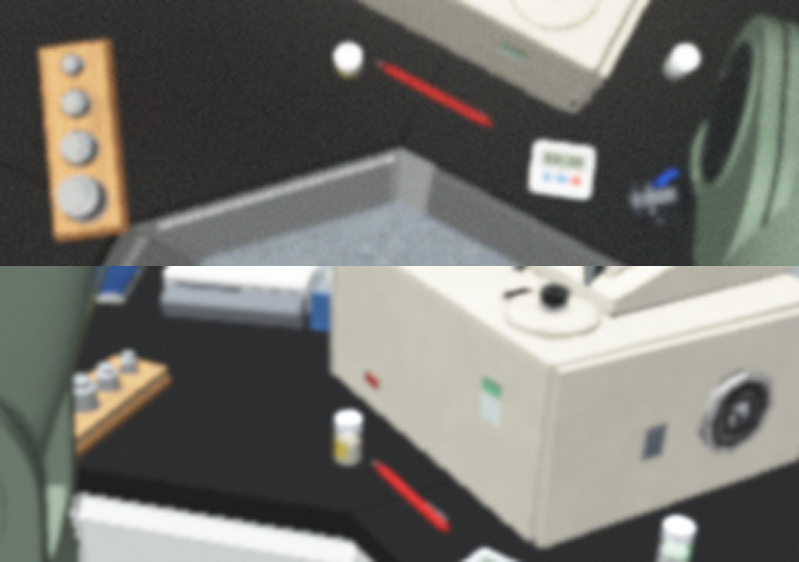

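All four weights stand upright in their bores (top crop x≈72–81, y 65/102/147/198), and the vials at (348,57) and (685,58) are unmoved.

```bash
python3 -c "
from workcell import workorder; print(workorder.finish_job())"
```

```text
the job is handed in; nothing more can be done
None
```

The job is handed in at about 53 s: all four weights stand upright and fully down in their own bores, 500 g through 50 g, and both vials are where they were.

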